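# Lever the clip-on lid off the sugar canister

## Task

Open the sugar canister: pick up the lid lever, slide its blade between the lid's tab and the pry bar, and lever the tab up until the lid snaps off its catch, without touching the lid with the gripper until the lever has freed it and been drawn out. Lay the lever down flat on the table, then lift the lid off and set it gently, right way up, in the middle of the round coaster. Leave the other things on the table where they are.

Things in the scene. Friction and masses are not known exactly. Their poses are not given: they have to be found in the camera images.
- canister: oblong steel sugar canister standing on a suction foot that holds it fast to the table. Walls 86 (x) x 57 (y) mm outside, 100 mm tall. Origin: centre of its underside on the table, z up. Its -x end (the front) carries the pry bar. A spring catch in the middle of the front wall holds the lid down (about 15 N at the tab).
- pry_bar (a point): top of the pry bar, in the middle: a fixed round bar 8 mm thick and 40 mm long (along the canister's y), 71 mm in front (-x) of the canister's centre, its top 90.5 mm above the table; axes as the canister's. It is the fulcrum. With the lid on, the tab's underside is 5.5 mm above this level.
- lid: steel clip-on lid, 94 (x) x 64 (y) x 16 mm: 4 mm top plate, skirt down to its underside; 90 g; grip it across y by the skirt. Origin: centre of the skirt's lower edge, z up; shut, it is 88 mm above the table, axes as the canister's. A tab 30 mm wide, 4 mm thick sticks out at the front (-x), x = -47 to -69 mm. Below the tab the skirt's front face stops the blade.
- lid_tab (a point): middle of the underside of the lid's tab, 55 mm in front (-x) of the lid's origin and 8 mm above it; 96 mm above the table when shut. Raised about 5 mm here, the lid snaps over its catch and then rests on it by itself with the tab about 9 mm up, the rear end still down.
- lid_rear (a point): underside of the lid's top plate at the rear end, 45 mm behind (+x) the lid's origin and 12 mm above it; 100 mm above the table when shut
- lever: lid lever lying flat on the table: black handle 80 (x) x 18 (y) x 18 mm (z) with a flat steel blade 16 mm wide and 3 mm thick that runs on 60 mm along +x at the handle's mid height. 70 g. Origin: underside of the handle's middle; x points to the blade's tip.
- lever_tip (a point): middle of the blade's end, 100 mm from the lever's origin along x and 9 mm above its underside
- coaster: round hard silicone coaster, 130 mm across, 5 mm thick, fixed to the table. Origin: centre of its underside; top at 5 mm.
- mug: bystander: empty white porcelain mug, 80 mm across, 92 mm tall; origin at the centre of its underside
- bowl: bystander: yellow plastic bowl, 136 mm across, 55 mm tall; origin at the centre of its underside
- tumbler: bystander: glass tumbler, 62 mm across, 85 mm tall; origin at the centre of its underside
- remote: bystander: black remote control 45 x 155 x 18 mm (long along y); origin at the centre of its underside
- jar: bystander: amber glass jar with a steel cap, 72 mm across, 110 mm tall; origin at the centre of its underside
- cards: bystander: flat cardboard box 62 x 90 x 20 mm; origin at the centre of its underside
Not all that is in view belongs to the job. Leave any orange or pink look-alike of the lid alone. Of the things shaped like the lever, the black one is meant.

How it is judged:
On the way, in this order (a step that is already met when the one before it is completed fails the run):
1. the lever's blade presses the lid's tab up (tab at least 2 mm higher than shut, pressed with over 0.3 N, the rear of the lid still within 3 mm of home), the gripper not touching the lid (z of lid_tab in the frame of canister above 0.098 m and z of lid_rear in the frame of canister below 0.103 m and contact force between lever and lid above 0.3 N and contact force between each of the arm, the fingers and lid below 0.2 N), for 0.05 s.
2. the lid is freed: it stays up on its catch by itself (tab at least 7 mm higher than shut) with neither lever nor gripper touching it (z of lid_tab in the frame of canister above 0.103 m and contact force between each of lever, the arm, the fingers and lid below 0.05 N and horizontal distance between lid and canister below 0.015 m), for 0.2 s.
3. the lever lies flat on the table, let go, while the lid is still on the canister (height (world z) of lever below 0.022 m and angle between lever's own x axis and vertical above 1.45 rad and linear speed of lever below 0.05 m/s and contact force between the fingers and lever below 0.05 N and horizontal distance between lid and canister below 0.015 m), for 0.2 s.
At the end, for the whole second after the job is handed in: The lid rests flat and right way up on the coaster, its centre within 30 mm of the coaster's centre (skirt edge 3 to 8 mm above the table, tilt under 0.08 rad); the lever lies flat on the table; both at rest and released (horizontal distance between lid and coaster below 0.03 m and height (world z) of lid between 0.003 and 0.008 m and angle between lid's own z axis and vertical below 0.08 rad and linear speed of each of lid, lever below 0.02 m/s and height (world z) of lever below 0.022 m and angle between lever's own x axis and vertical above 1.45 rad); the robot touches nothing.
It fails at once if a bystander (mug, bowl, tumbler, remote, jar or flat box) is shifted more than 30 mm (distance of any of mug, bowl, tumbler, remote, jar, cards from where it was at the start of the episode above 0.03 m).
It fails at once if the lid is dropped or thrown (faster than 0.6 m/s, away from the canister, with no finger on it) (linear speed of lid above 0.6 m/s and horizontal distance between lid and canister above 0.06 m and contact force between the fingers and lid below 0.05 N).
It also fails if it takes over 67 s, if anything falls off the work surface, if the arm or the gripper's body presses on something with over 40 N, if the wrist force passes 120 N, or if a joint passes its speed limit or range.

## Robot

A 6-joint arm with a two-finger parallel gripper is mounted at the origin on the work surface. World frame = base frame: x ahead of the robot, y to its left, z up, the work surface at z = 0. Lengths are in m, angles in rad, forces in N, time in s.
With the tool pointing down it reaches from about 0.325 to 0.875 m from the base axis. Payload 4.4 kg.
Tool frame: the origin (TCP) lies midway between the tips of the shut fingers; the grasp point (between the pads) lies 19 mm behind it; z points along the fingers, y is the line along which they close (so a half turn about z gives the same grasp; the last joint's range is limited). The gripper opens to 85 mm and grips with 20 to 120 N. Pads are 22 mm wide; open, the fingers measure 114 mm over their backs; the gripper's body (76 mm by 85 mm) begins 54 mm behind the grasp point. The pads swing forward as they close: fully open they stand 13 mm farther back than shut.
Start: joints at [-1.496, 0.207, 1.542, -0, 1.393, -0.15], TCP at [0.128, -0.561, 0.231] pointing down, gripper open.
Joint ranges: [-2.73, 2.73], [-0.86, 2.22], [0.23, 2.46], [-1.11, 4.25], [0.08, 2.63], [-2.82, 2.82]. Speed limits (rad/s): [2.79, 2.79, 3.14, 3.14, 3.14, 3.14].

## Interface

Orientations are given as a rotation vector (axis times angle).
In Python, from workcell import read_state, vision, order, spot_in, mark_of gives the robot as it stands. The module is installed in compiled form; this text tells all that it offers.
- The arm moves only by the tool apply_moves, never from a script. Its arguments are lists of equal length, an entry for each row: "rotation": the turn, a rotation vector about the tool's x, y, z in units of 5 degrees (1.0 is 5 degrees), a list of three; "offset": the shift along the tool's x, y, z in units of 25 mm (1.0 is 25 mm), a list of three; "gripper": the finger opening in mm, from 0 to 85.4. In form: {"rotation": [[wx, wy, wz], ...], "offset": [[x, y, z], ...], "gripper": [gripper, ...]}. A call has 1 to 12 rows; each row shifts and turns the commanded pose from where the row before left it, along the tool's axes as they then stand; what a row does not reach is not made up. A row lasts 1/10 s, in which the tool goes at most 50 mm and 8.59 degrees, less where a joint would pass 70% of its speed; a pose out of reach is approached as far as the arm can. A call is refused whole if a number of a shift passes 1 or a number of a turn 1, either way. A call with a gripper value outside its range is refused whole. The fingers move at their own pace and stop on an object; "grip_force" is the grip in N (left out, the last holds). Time passes only in rows, so rows that do not move let the fingers close. It gives the time, the measured TCP pose, the force, the opening and the grip force at its end, in the units of the state.
- read_state(): the state, without advancing time (a new reading comes with each control period).
- vision.snapshot(name): name is "scene" or "top" or "wrist"; returns the picture (420x560x3 uint8, red, green, blue); there is no depth.
- vision.calibration(name): a dict with "vfov" (degrees; the focal length in pixels is half the picture's height over the tangent of half this angle, whatever the lens; pixels are square), "cx", "cy" (the principal point, pixels), "dist" ([k1, k2, p1, p2, k3] as OpenCV has them; the pictures are not rectified), "R" (3x3) and "t" (3): a world point X has camera coordinates R X + t. Camera axes: x right, y down, z forward; pixel columns grow to the right and rows downward; lengths in m; the calibration is good to about 2 mm. A picture is of the moment at which its call begins: read the wrist's pose just before it. calibration takes no time and is no camera call; for the wrist camera it gives the pose at the moment of the call.
- order.hand_in(): hands the job in; it is judged then, once.
Trained networks look in the newest picture that a camera, given by its name, has taken for a name from the list of things; names that differ only in an ending like _2 or _b are one class to them, and where a whole thing is asked for, a point or a joint stands for the part that bears it (a point fixed in the world has none). Each returns a list of dicts, best first, with "conf" (0 to 1); they miss things now and then, are a little off and sometimes report something else, mostly with a low value. They report only what shows in the picture. A call takes as long as a camera call. They do not tell look-alikes from the thing itself.
- spot_in(camera, label): "extent" ([left, top, right, bottom] in pixels, round what is visible of it).
- mark_of(camera, label): "uv" ([column, row] in pixels: a listed point, or the origin of a listed thing).
The state is a dict: "time_s": time; "joint_positions": joint angles; "joint_velocities": joint speeds; "tau": joint torques, N m; "ee_pos": TCP position; "tool_rot": TCP orientation; "ft_force": force on the tool from outside, world axes, zero at the start; "moment": the same for the moment, N m; "grip_width": opening from 0.0 (shut) to 1.0 (fully open); "grip_force": force on a finger pad.
Only numpy, scipy, OpenCV 4.12 (cv2) and the standard library are available. Lean on these libraries where they do the work, as an engineer would, in place of code of your own. Each camera call takes 0.05 s, during which the arm holds its last target. There are 200 camera calls.

## Working session

There is one attempt and no reset: what is moved stays moved. The work goes in short steps, Python scripts to look and compute and a tool call to move; the robot and the scene stay as the last step left them, time stands still between calls to the robot, and variables do not carry over. Pictures are saved under pics/ and viewed, at most 10 in all, crops included, and the job is handed in when it is done.

Besides the shell and the picture viewer there is one more tool, called by a JSON object that holds its "fn" and its "kwargs". apply_moves: Moves the arm, as the interface text tells. Its arguments: {"type":"object","properties":{"rotation":{"type":"array"},"offset":{"type":"array"},"gripper":{"type":"array"},"grip_force":{"type":"number"}},"required":["rotation","offset","gripper"]}

```bash
mkdir -p pics; cat > h.py <<'E'
import numpy as np, cv2
from workcell import read_state, vision, order, spot_in, mark_of
def K(c):
    f=210/np.tan(np.radians(c['vfov'])/2); return np.array([[f,0,c['cx']],[0,f,c['cy']],[0,0,1]])
def proj(name,X,c=None):
    c=c or vision.calibration(name)
    return cv2.projectPoints(np.atleast_2d(np.array(X,float)),cv2.Rodrigues(np.array(c['R']))[0],np.array(c['t'],float),K(c),np.array(c['dist'],float))[0][:,0]
def ray(name,uv,c=None):
    c=c or vision.calibration(name); R=np.array(c['R']);t=np.array(c['t'])
    n=cv2.undistortPoints(np.array(uv,float).reshape(-1,1,2),K(c),np.array(c['dist'],float))[:,0]
    d=np.c_[n,np.ones(len(n))]@R; return -R.T@t,d
def atz(name,uv,z,c=None):
    o,d=ray(name,uv,c); return o+d*((z-o[2])/d[:,2])[:,None]
E
python3 - <<'E'
from h import *
a=vision.snapshot('top');b=vision.snapshot('scene')
cv2.imwrite('pics/top.png',a[:,:,::-1]);cv2.imwrite('pics/scene.png',b[:,:,::-1])
Z=dict(canister=0,pry_bar=.0905,lid=.088,lid_tab=.096,lever=0,lever_tip=.009,coaster=0)
for n,z in Z.items():
    for cam in('top','scene'):
        for m in mark_of(cam,n)[:3]: print(cam,n,np.round(m['uv']),round(m['conf'],2),np.round(atz(cam,m['uv'],z)[0],3))
print(read_state())
E
```

```text
top canister [274. 168.] 0.44 [ 0.687 -0.034  0.   ]
scene canister [281. 258.] 0.73 [ 0.689 -0.03   0.   ]
top pry_bar [271. 190.] 0.44 [ 0.61  -0.025  0.091]
top lid [184. 296.] 0.8 [0.343 0.201 0.088]
top lid [228. 231.] 0.72 [0.508 0.088 0.088]
top lid [275. 164.] 0.6 [ 0.679 -0.037  0.088]
scene lid [327. 219.] 0.91 [0.588 0.098 0.088]
scene lid [281. 239.] 0.89 [ 0.675 -0.033  0.088]
scene lid [362. 182.] 0.89 [0.425 0.202 0.088]
top lid_tab [271. 186.] 0.94 [ 0.622 -0.025  0.096]
top lid_tab [178. 315.] 0.83 [0.298 0.214 0.096]
top lid_tab [213. 235.] 0.65 [0.498 0.124 0.096]
scene lid_tab [342. 212.] 0.69 [0.561 0.14  0.096]
scene lid_tab [369. 168.] 0.67 [0.369 0.221 0.096]
scene lid_tab [245. 278.] 0.36 [ 0.82  -0.114  0.096]
top lever [118. 272.] 0.83 [0.402 0.407 0.   ]
scene lever [382. 213.] 0.75 [0.478 0.28  0.   ]
scene lever [416. 198.] 0.62 [0.399 0.396 0.   ]
top lever_tip [ 97. 249.] 0.93 [0.467 0.464 0.009]
top lever_tip [173. 210.] 0.81 [0.573 0.251 0.009]
top lever_tip [273. 167.] 0.15 [ 0.687 -0.032  0.009]
scene lever_tip [372. 236.] 0.68 [0.577 0.248 0.009]

[... 201 characters left out ...]
68  0.   ]
{'time_s': 0.8, 'joint_positions': array([-1.49651971e+00,  2.06564900e-01,  1.54150575e+00,  5.48413003e-06,
        1.39348737e+00, -1.50485669e-01]), 'joint_velocities': array([-0.00080039, -0.00052653, -0.00174716, -0.0002129 , -0.00037935,
        0.00021262]), 'tau': array([-6.03918797e-04, -3.83001745e+01, -2.91954374e+01, -4.11361516e-04,
        5.58786724e-04,  3.59429563e-06]), 'ee_pos': array([ 0.12815199, -0.56054261,  0.23129889]), 'tool_rot': array([3.12174069e+00, 3.52307677e-01, 6.40074359e-06]), 'ft_force': array([-0.44043897, -0.90779111,  0.33097596]), 'moment': array([ 0.00988463, -0.07557715,  0.02701728]), 'grip_force': 0.0, 'grip_width': 1.0057928193592867}
```

View pics/top.png

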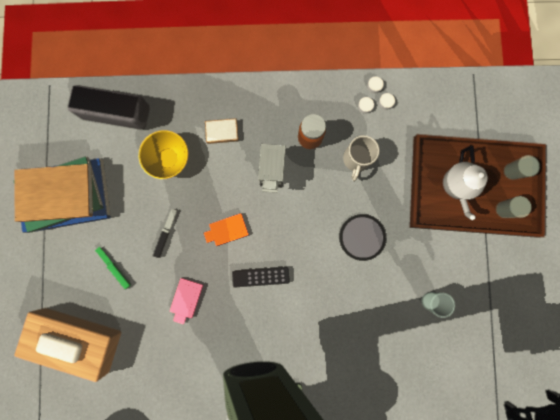

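View pics/scene.png

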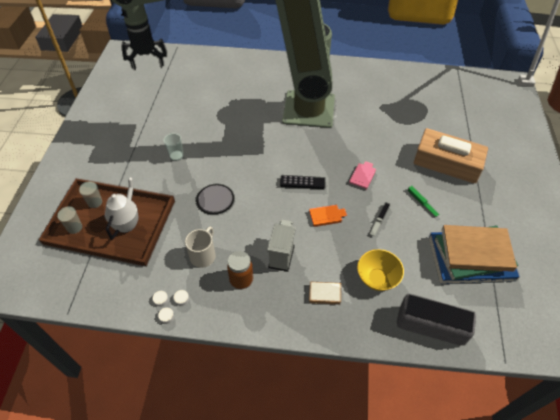

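Top: canister about (272,165) with its tab toward the robot at (271,186), the black lever about (165,232), the coaster at (363,237). Orange, pink and green look-alikes are also in view, and the remote is at (262,276). Next I'll enlarge the canister and lever.

```bash
python3 - <<'E'
from h import *
a=cv2.imread('pics/top.png');b=cv2.imread('pics/scene.png')
def cr(i,x,y,w=50,h=37): return cv2.resize(i[y-h:y+h,x-w:x+w],(400,296),interpolation=cv2.INTER_CUBIC)
m=np.vstack([np.hstack([cr(a,272,172),cr(a,166,232)]),np.hstack([cr(b,282,245),cr(b,381,218)])])
cv2.imwrite('pics/crop.png',m)
E
```

```text
(no output)
```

View pics/crop.png

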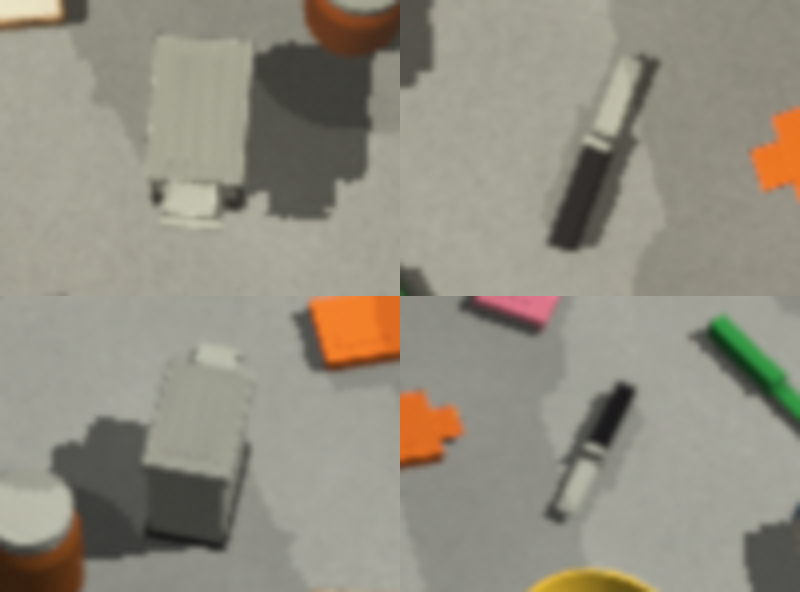

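The black lever lies with its handle toward the robot and its blade away from it. The canister's tab and bar also face the robot. I'll move up to view the canister from the wrist camera.

{"fn": "apply_moves", "kwargs": {"rotation": [[0,0,0],[0,0,0],[0,0,0],[0,0,0],[0,0,0],[0,0,0],[0,0,0],[0,0,0],[0,0,0],[0,0,0],[0,0,0],[0,0,0]], "offset": [[1,-0.8,-0.2],[1,-0.8,-0.2],[1,-0.8,-0.2],[1,-0.8,-0.2],[1,-0.8,-0.2],[1,-0.8,-0.2],[1,-0.8,-0.2],[1,-0.8,-0.2],[1,-0.8,-0.2],[1,-0.8,-0.2],[1,-0.8,-0.2],[1,-0.8,-0.2]], "gripper": [85,85,85,85,85,85,85,85,85,85,85,85]}}

```text
time_s: 2.0
ee_pos: [0.3678, -0.2586, 0.2917]
tool_rot: [3.121, 0.352, 0.001]
ft_force: [-0.3, 0.3, 0.6]
grip_width: 0.995
grip_force: 0.0
```

{"fn": "apply_moves", "kwargs": {"rotation": [[0,0,0.8],[0,0,0.8],[0,0,0.8],[0,0,0.8],[0,0,0.8],[0,0,0],[0,0,0]], "offset": [[0.8,-0.9,-0.2],[0.8,-0.9,-0.2],[0.8,-0.9,-0.2],[0.8,-0.9,-0.2],[0.6,-0.9,0],[0,0,0],[0,0,0]], "gripper": [85,85,85,85,85,85,85]}}

```text
time_s: 2.7
ee_pos: [0.4517, -0.1392, 0.3112]
tool_rot: [3.135, -0.192, -0.001]
ft_force: [0.5, 0.4, -0.4]
grip_width: 0.996
grip_force: 0.0
```

```bash
cat > look.py <<'E'
from h import *
import sys,pickle
def look(tag,names):
    c=vision.calibration('wrist');s=read_state();w=vision.snapshot('wrist')
    pickle.dump(c,open(f'pics/{tag}.pkl','wb'))
    cv2.imwrite(f'pics/{tag}.png',w[:,:,::-1])
    print('t',s['time_s'],'p',np.round(s['ee_pos'],4),'rot',np.round(s['tool_rot'],4),'f',np.round(s['ft_force'],1),'w',round(s['grip_width'],3),'cam',np.round(-np.array(c['R']).T@np.array(c['t']),3))
    for n,z in names.items():
        for m in mark_of('wrist',n)[:2]: print(n,np.round(m['uv'],1),round(m['conf'],2),np.round(atz('wrist',m['uv'],z,c)[0],4))
E
python3 - <<'E'
from look import *
look('w1',dict(canister=0,pry_bar=.0905,lid=.088,lid_tab=.096,lid_rear=.1))
E
```

```text
t 2.7 p [ 0.4517 -0.1392  0.3112] rot [ 3.1353e+00 -1.9150e-01 -8.0000e-04] f [ 0.5  0.4 -0.4] w 0.996 cam [ 0.525 -0.147  0.454]
pry_bar [153.1  33.7] 0.97 [ 0.6141 -0.025   0.0905]
lid [105. 136.] 0.91 [0.5208 0.0523 0.088 ]
lid [ 65.8 266.6] 0.88 [0.371  0.1467 0.088 ]
lid_tab [147.6  16.3] 0.94 [ 0.629  -0.0249  0.096 ]
lid_tab [ 65.3 300.4] 0.7 [0.3284 0.1565 0.096 ]
lid_rear [131.9 128.2] 0.83 [0.5251 0.0147 0.1   ]
lid_rear [ 61.8 246.1] 0.61 [0.4028 0.1334 0.1   ]
```

View pics/w1.png

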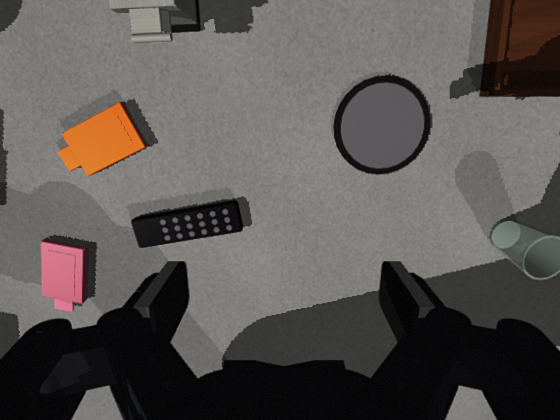

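Wrist view: coaster centre about (382,124), canister front with tab and bar at the top edge (150,25). I'll move closer to see the whole canister.

{"fn": "apply_moves", "kwargs": {"rotation": [[0,0,0],[0,0,0],[0,0,0],[0,0,0],[0,0,0],[0,0,0],[0,0,0]], "offset": [[0.7,-0.9,0],[0.7,-0.9,0],[0.7,-0.9,0],[0.7,-0.9,0],[0.7,-0.9,0],[0,0,0],[0,0,0]], "gripper": [85,85,85,85,85,85,85]}}

```text
time_s: 3.7
ee_pos: [0.5524, -0.0389, 0.3109]
tool_rot: [3.135, -0.194, -0.002]
ft_force: [0.6, 0.4, 1.0]
grip_width: 1.0
grip_force: 0.0
```

```bash
python3 - <<'E'
from look import *
c=pickle.load(open('pics/w1.pkl','rb'));print('coaster',atz('wrist',[382,124.5],.003,c))
look('w2',dict(canister=0,pry_bar=.0905,lid=.088,lid_tab=.096,lid_rear=.1))
E
```

```text
coaster [[ 0.48839701 -0.27542693  0.003     ]]
t 3.7 p [ 0.5524 -0.0389  0.3109] rot [ 3.1352e+00 -1.9430e-01 -1.6000e-03] f [0.6 0.4 1. ] w 1.0 cam [ 0.626 -0.047  0.454]
pry_bar [261.4 124. ] 0.8 [ 0.6122 -0.0213  0.0905]
lid [193.7 197.7] 0.97 [0.54   0.0683 0.088 ]
lid [258.6  50.7] 0.79 [ 0.6852 -0.0286  0.088 ]
lid_tab [161.1 216.7] 0.96 [0.5242 0.1079 0.096 ]
lid_tab [258.9 108.4] 0.7 [ 0.6285 -0.0213  0.096 ]
lid_rear [219.4 194. ] 0.95 [0.5434 0.0351 0.1   ]
lid_rear [257.7   1.5] 0.69 [ 0.727  -0.0346  0.1   ]
```

View pics/w2.png

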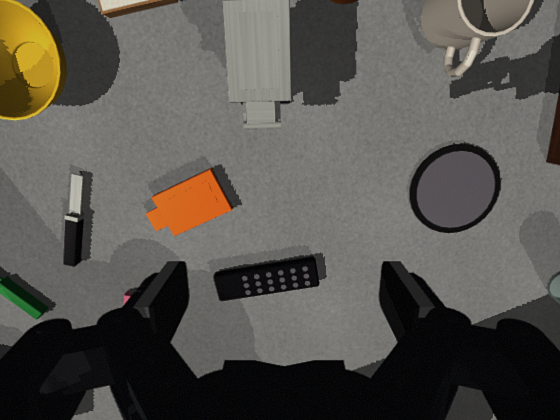

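```bash
python3 - <<'E'
from look import *
c=pickle.load(open('pics/w2.pkl','rb'))
print('plate corners FL FR, L back, R back',atz('wrist',[[229,102],[290,101],[222.5,5],[292,5]],.104,c))
print('tab',atz('wrist',[[247,124],[280,123]],.1,c))
print('coaster',atz('wrist',[454.7,188],.004,c))
print('lever tip,hblade,hend',atz('wrist',[[76.5,175],[74.5,218],[72.5,265]],.009,c))
a=cv2.imread('pics/w2.png')
cv2.imwrite('pics/c2.png',np.hstack([cv2.resize(a[70:145,210:310],(400,300),interpolation=2),cv2.resize(a[160:280,20:120][:,:],(400,480),interpolation=2)[:300]]))
E
```

```text
plate corners FL FR, L back, R back [[ 0.63853712  0.00740941  0.104     ]
 [ 0.6317319  -0.05432561  0.104     ]
 [ 0.72719571 -0.00108118  0.104     ]
 [ 0.7187905  -0.06664265  0.104     ]]
tab [[ 0.61446133 -0.00700042  0.1       ]
 [ 0.6111691  -0.04141628  0.1       ]]
coaster [[ 0.48879765 -0.27438689  0.004     ]]
lever tip,hblade,hend [[0.57411515 0.25038847 0.009     ]
 [0.51310938 0.27257699 0.009     ]
 [0.44044471 0.29923937 0.009     ]]
```

View pics/c2.png

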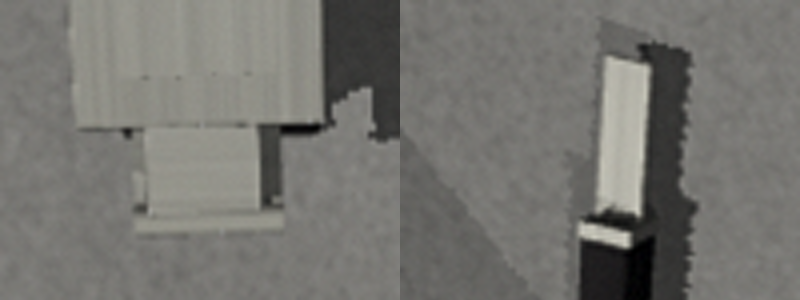

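Crop: the blade gap, tab and bar are square to the image, so the canister yaw is about -7°. The lever origin comes out near (0.480, 0.285) with yaw -20°. I'll move over the lever.

{"fn": "apply_moves", "kwargs": {"rotation": [[0,0,0],[0,0,0],[0,0,0],[0,0,0],[0,0,0],[0,0,0],[0,0,0],[0,0,0],[0,0,0],[0,0,0],[0,0,0],[0,0,0]], "offset": [[-0.37,-1,0.4],[-0.37,-1,0.4],[-0.37,-1,0.4],[-0.37,-1,0.4],[-0.37,-1,0.4],[-0.37,-1,0.4],[-0.37,-1,0.4],[-0.37,-1,0.4],[-0.37,-1,0.4],[-0.37,-1,0.4],[-0.37,-1,0.4],[-0.37,-1,0.4]], "gripper": [60,60,60,60,60,60,60,60,60,60,60,60], "grip_force": 100}}

```text
time_s: 5.2
ee_pos: [0.4794, 0.2734, 0.1912]
tool_rot: [-3.135, 0.196, -0.001]
ft_force: [-0.2, 0.6, 0.8]
grip_width: 0.708
grip_force: 0.0
```

{"fn": "apply_moves", "kwargs": {"rotation": [[0,0,0.86],[0,0,0.86],[0,0,0.86],[0,0,0],[0,0,0]], "offset": [[0,-0.5,0.9],[0,0,0.9],[0,0,0.6],[0,0,0],[0,0,0]], "gripper": [60,60,60,60,60]}}

```text
time_s: 5.7
ee_pos: [0.4813, 0.2849, 0.1316]
tool_rot: [3.094, -0.545, 0.0]
ft_force: [0.4, 0.8, 0.4]
grip_width: 0.699
grip_force: 0.0
```

```bash
python3 - <<'E'
from look import *
look('w3',dict(lever=0,lever_tip=.009))
E
```

```text
t 5.7 p [0.4813 0.2849 0.1316] rot [ 3.094  -0.5445  0.    ] f [0.4 0.8 0.4] w 0.699 cam [0.551 0.261 0.275]
lever [286.  195.4] 0.98 [0.4822 0.2837 0.    ]
lever [203.5 313. ] 0.9 [0.3985 0.399  0.    ]
lever_tip [103.6 273.7] 0.83 [0.4719 0.464  0.009 ]
lever_tip [286.7  70.9] 0.55 [0.5756 0.2495 0.009 ]
```

View pics/w3.png

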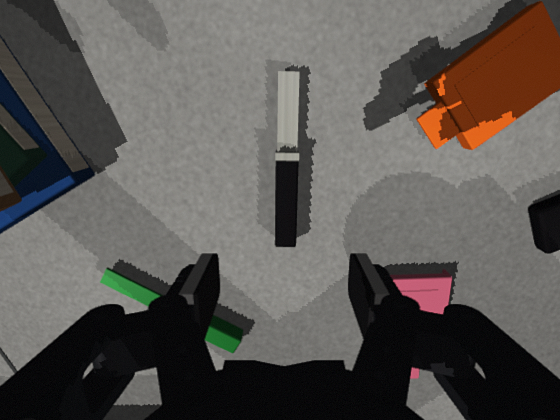

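The lever is centred under the gripper, tip at (288,70) and handle end at (286,245). I'll descend and grasp.

{"fn": "apply_moves", "kwargs": {"rotation": [[0,0,0.15],[0,0,0],[0,0,0],[0,0,0],[0,0,0],[0,0,0],[0,0,0],[0,0,0],[0,0,0],[0,0,0],[0,0,0],[0,0,0]], "offset": [[0,0.02,1],[0,0,1],[0,0,1],[0,0,1],[0,0,0.6],[0,0,0.4],[0,0,0],[0,0,0],[0,0,0],[0,0,0],[0,0,0],[0,0,0]], "gripper": [60,60,60,60,60,60,60,10,10,10,10,10], "grip_force": 100}}

```text
time_s: 7.05
ee_pos: [0.4821, 0.2852, 0.008]
tool_rot: [-3.089, 0.566, -0.004]
ft_force: [-1.1, -0.7, 6.2]
grip_width: 0.177
grip_force: 98.9
```

{"fn": "apply_moves", "kwargs": {"rotation": [[0,0,0],[0,0,0],[0,0,0]], "offset": [[0,0,0],[0,0,0],[0,0,0]], "gripper": [10,10,10]}}

```text
time_s: 7.35
ee_pos: [0.4821, 0.2852, 0.008]
tool_rot: [-3.089, 0.566, -0.003]
ft_force: [-1.6, -0.6, 6.2]
grip_width: 0.173
grip_force: 98.9
```

```bash
python3 - <<'E'
from look import *
look('w4',dict(lever_tip=.009))
s=read_state();print(s['grip_force'],s['grip_width']*85.4)
E
```

```text
t 7.35 p [0.4821 0.2852 0.008 ] rot [-3.0889  0.5659 -0.0035] f [-1.6 -0.6  6.2] w 0.173 cam [0.551 0.26  0.151]
lever_tip [283.1  39.1] 0.79 [0.5761 0.251  0.009 ]
98.8988184928894 15.057574958163572
```

{"fn": "apply_moves", "kwargs": {"rotation": [[0,0,0],[0,0,0],[0,0,0],[0,0,0],[0,0,0],[0,0,0],[0,0,0],[0,0,0],[0,0,0],[0,0,0],[0,0,0],[0,0,0]], "offset": [[0,0,-0.5],[0,0,-1],[0,0,-1],[0,0,-1],[0,0,-1],[0,0,-0.9],[0.38,1,0],[0.38,1,0],[0.38,1,0],[0.38,1,0],[0.38,1,0],[0.38,1,0]], "gripper": [10,10,10,10,10,10,10,10,10,10,10,10]}}

```text
time_s: 8.65
ee_pos: [0.4809, 0.1233, 0.142]
tool_rot: [-3.09, 0.566, -0.001]
ft_force: [1.2, -0.7, -0.5]
grip_width: 0.177
grip_force: 98.2
```

{"fn": "apply_moves", "kwargs": {"rotation": [[0,0,0],[0,0,0],[0,0,0],[0,0,0],[0,0,0],[0,0,-0.9],[0,0,-0.9],[0,0,-0.9],[0,0,0],[0,0,0],[0,0,0]], "offset": [[0.38,1,0],[0.38,1,0],[0.38,1,0],[0.38,1,0],[0.38,0.85,0],[0,0,0],[0,0,0],[0,0,0],[0,0,0],[0,0,0],[0,0,0]], "gripper": [10,10,10,10,10,10,10,10,10,10,10]}}

```text
time_s: 9.75
ee_pos: [0.4824, -0.0059, 0.1415]
tool_rot: [3.135, -0.201, 0.0]
ft_force: [0.0, -1.1, -0.7]
grip_width: 0.175
grip_force: 98.2
```

```bash
python3 - <<'E'
from look import *
look('w5',dict(lever_tip=.14,pry_bar=.0905,lid_tab=.096,lid=.088))
print(atz('wrist',[283.1,39.1],.009,pickle.load(open('pics/w4.pkl','rb'))))
for cam in('top','scene'):
    vision.snapshot(cam)
    for m in mark_of(cam,'lever_tip')[:3]: print(cam,m['conf'],np.round(m['uv'],1),np.round(atz(cam,m['uv'],.14),4))
E
```

```text
t 9.75 p [ 0.4824 -0.0059  0.1415] rot [ 3.1351e+00 -2.0070e-01  4.0000e-04] f [ 0.  -1.1 -0.7] w 0.175 cam [ 0.556 -0.015  0.285]
lever_tip [283.8  38.3] 0.84 [ 0.5827 -0.0179  0.14  ]
lid_tab [109.1 202.4] 0.85 [0.5157 0.0968 0.096 ]
lid [ 95.2 354.8] 0.67 [0.4016 0.1457 0.088 ]
lid [282.4  37.1] 0.39 [ 0.5931 -0.0185  0.088 ]
[[0.57612275 0.25101854 0.009     ]]
top 0.68 [263.3 199.4] [[ 0.5808 -0.0067  0.14  ]]
scene 0.62 [287.9 202.2] [[ 0.5777 -0.023   0.14  ]]
scene 0.47 [439.4 212.7] [[0.562  0.4257 0.14  ]]
```

View pics/w5.png

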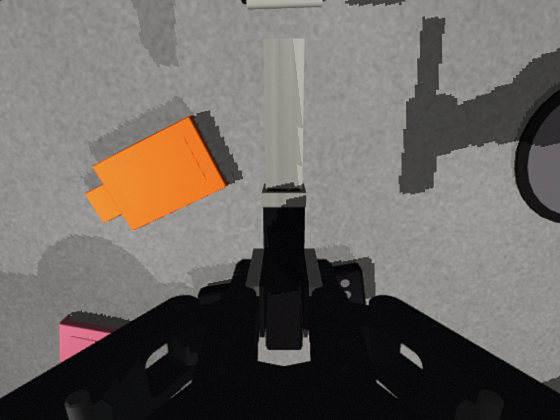

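The tip sits at (284,38), unchanged in the grip and in line with the bar at (284,3). I'll descend to slot height.

{"fn": "apply_moves", "kwargs": {"rotation": [[0,0,0],[0,0,0],[0,0,0],[0,0,0],[0,0,0],[0,0,0]], "offset": [[0,0,0.7],[0,0,0.7],[0,0,0.57],[0,0,0],[0,0,0],[0,0,0]], "gripper": [10,10,10,10,10,10]}}

```text
time_s: 10.8
ee_pos: [0.4834, -0.0061, 0.093]
tool_rot: [3.135, -0.199, 0.003]
ft_force: [0.3, 0.8, -0.5]
grip_width: 0.177
grip_force: 98.2
```

```bash
python3 - <<'E'
from look import *
look('w6',dict(lever_tip=.0932,pry_bar=.0905,lid_tab=.096,lid=.088))
a=cv2.imread('pics/w6.png');cv2.imwrite('pics/c6.png',cv2.resize(a[0:110,210:360],None,fx=5,fy=5,interpolation=2))
E
```

```text
t 10.8 p [ 0.4834 -0.0061  0.093 ] rot [ 3.135e+00 -1.992e-01  3.000e-03] f [ 0.3  0.8 -0.5] w 0.177 cam [ 0.556 -0.015  0.236]
lever_tip [283.3  36.9] 0.92 [ 0.5839 -0.0179  0.0932]
lid_tab [ 77.8 219.5] 0.69 [0.5208 0.0848 0.096 ]
lid [138.7 184.5] 0.69 [0.5318 0.0564 0.088 ]
```

View pics/c6.png

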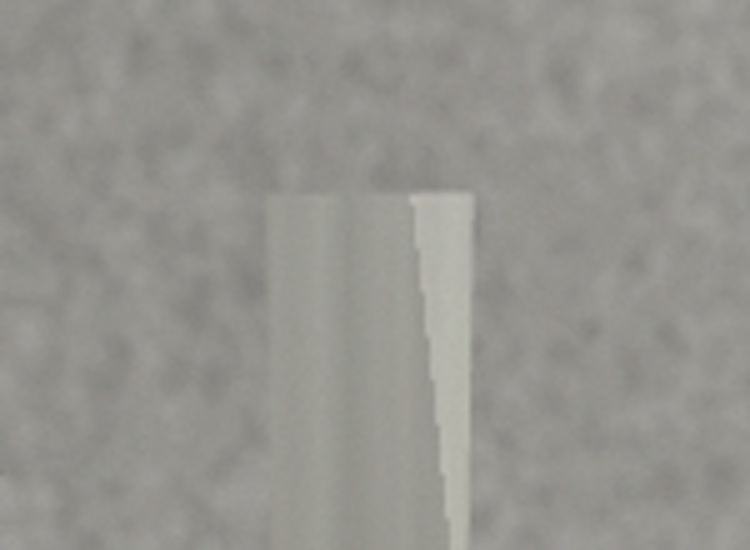

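The view ahead is empty and the blade tip is at (283,37). I'll slide it in along +x in small steps.

{"fn": "apply_moves", "kwargs": {"rotation": [[0,0,0],[0,0,0],[0,0,0],[0,0,0],[0,0,0],[0,0,0],[0,0,0],[0,0,0],[0,0,0],[0,0,0]], "offset": [[0.3,0,0.03],[0.3,0,0],[0.2,0,0],[0.2,0,0],[0.2,0,0],[0.2,0,0],[0.2,0,0],[0,0,0],[0,0,0],[0,0,0]], "gripper": [10,10,10,10,10,10,10,10,10,10]}}

```text
time_s: 12.05
ee_pos: [0.5219, -0.0109, 0.0912]
tool_rot: [-3.135, 0.199, 0.001]
ft_force: [0.0, 0.7, -0.1]
grip_width: 0.171
grip_force: 98.2
```

```bash
python3 - <<'E'
from look import *
look('w7',dict(lever_tip=.0932,pry_bar=.0905,lid_tab=.096,lid=.088))
a=cv2.imread('pics/w7.png');cv2.imwrite('pics/c7.png',cv2.resize(a[0:110,210:360],None,fx=5,fy=5,interpolation=2))
E
```

```text
t 12.05 p [ 0.5219 -0.0109  0.0912] rot [-3.1352e+00  1.9910e-01  6.0000e-04] f [ 0.   0.7 -0.1] w 0.171 cam [ 0.595 -0.02   0.234]
lid_tab [280.8  16.7] 0.95 [ 0.6286 -0.0226  0.096 ]
lid_tab [ 84.  268.7] 0.89 [0.5356 0.0833 0.096 ]
lid [144.9 236.3] 0.84 [0.5453 0.0541 0.088 ]
```

View pics/c7.png

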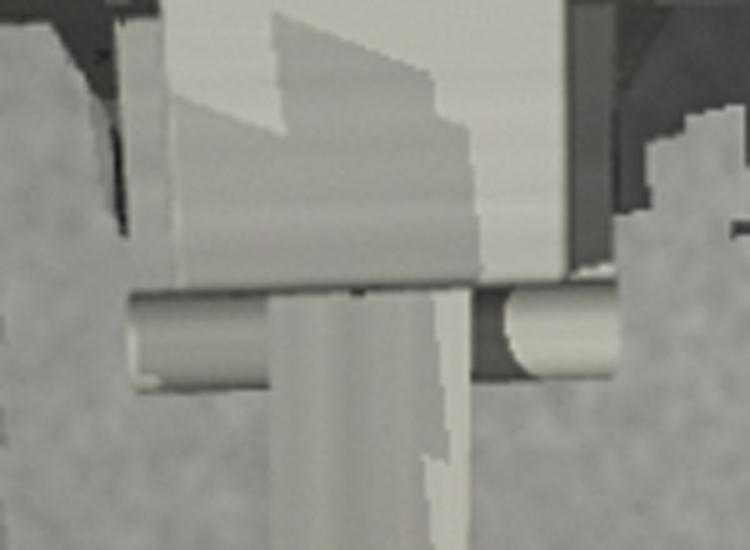

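The blade enters the gap cleanly between tab (row ~285 of the crop) and bar, with no contact force. I'll insert it fully.

{"fn": "apply_moves", "kwargs": {"rotation": [[0,0,0],[0,0,0],[0,0,0],[0,0,0],[0,0,0]], "offset": [[0.12,0,0],[0.12,0,0],[0.12,0,0],[0,0,0],[0,0,0]], "gripper": [10,10,10,10,10]}}

```text
time_s: 12.8
ee_pos: [0.5312, -0.0122, 0.0912]
tool_rot: [-3.135, 0.199, 0.0]
ft_force: [0.7, -0.2, -0.3]
grip_width: 0.174
grip_force: 98.2
```

{"fn": "apply_moves", "kwargs": {"rotation": [[0,0.5,0],[0,0.5,0],[0,0.5,0],[0,0,0]], "offset": [[0,0,0.14],[0,0,0.14],[0,0,0.14],[0,0,0]], "gripper": [10,10,10,10]}}

```text
time_s: 13.2
ee_pos: [0.5298, -0.0118, 0.0801]
tool_rot: [3.121, -0.198, 0.201]
ft_force: [-0.6, 0.1, 0.7]
grip_width: 0.173
grip_force: 98.6
```

{"fn": "apply_moves", "kwargs": {"rotation": [[0,0.5,0],[0,0.5,0],[0,0.5,0],[0,0.5,0],[0,0,0]], "offset": [[0.02,0,0.14],[0.02,0,0.14],[0.02,0,0.14],[0.02,0,0.14],[0,0,0]], "gripper": [10,10,10,10,10]}}

```text
time_s: 13.7
ee_pos: [0.5345, -0.0124, 0.0666]
tool_rot: [3.081, -0.196, 0.469]
ft_force: [-3.6, -0.1, 0.9]
grip_width: 0.178
grip_force: 98.8
```

```bash
python3 - <<'E'
from look import *
look('w8',dict(lid_tab=.1))
a=cv2.imread('pics/w8.png');cv2.imwrite('pics/c8.png',cv2.resize(a[0:110,210:360],None,fx=4,fy=4,interpolation=2))
E
```

```text
t 13.7 p [ 0.5345 -0.0124  0.0666] rot [ 3.0813 -0.1957  0.4689] f [-3.6 -0.1  0.9] w 0.178 cam [ 0.563 -0.015  0.225]
lid_tab [282.9  41.7] 0.79 [ 0.627  -0.0231  0.1   ]
lid_tab [ 54.1 335.4] 0.7 [0.5256 0.0793 0.1   ]
```

{"fn": "apply_moves", "kwargs": {"rotation": [[0,0.5,0],[0,0.5,0],[0,0.5,0],[0,0,0],[0,0,0]], "offset": [[0,0,0.14],[0,0,0.14],[0,0,0.14],[0,0,0],[0,0,0]], "gripper": [10,10,10,10,10]}}

```text
time_s: 14.3
ee_pos: [0.5403, -0.0134, 0.0581]
tool_rot: [3.035, -0.193, 0.672]
ft_force: [-2.3, 1.3, 0.8]
grip_width: 0.172
grip_force: 98.7
```

```bash
cat > geo.py <<'E'
from h import *
from scipy.spatial.transform import Rotation as Ro
s=read_state();R=Ro.from_rotvec(s['tool_rot']).as_matrix();p=s['ee_pos']
y=np.radians(-7);d=np.array([np.cos(y),np.sin(y),0]);C=np.array([.6825,-.029,0])
can=lambda X:np.array([(X-C)@d,(X-C)@np.array([-d[1],d[0],0]),X[2]])*1e3
tip=p+R@[.1,0,-.001];print('tcp',can(p),'tip',can(tip),'pitch',np.degrees(np.arcsin(R[2,0])),'yaw',np.degrees(np.arctan2(R[1,0],R[0,0])),'roll',R[2,1])
k=(-71-can(p)[0])/(can(tip)-can(p))[0];print('blade centre z at bar',can(p)[2]+1+k*(can(tip)-can(p)-[0,0,1])[2], 'f',s['ft_force'],s['moment'],s['time_s'])
E
python3 geo.py
python3 - <<'E'
from look import *
look('w9',dict(lid_tab=.1))
a=cv2.imread('pics/w9.png');cv2.imwrite('pics/c9.png',np.hstack([cv2.resize(x[0:120,210:310],None,fx=4,fy=4,interpolation=2) for x in (cv2.imread('pics/w8.png'),a)]))
E
```

```text
tcp [-143.02815188   -1.80104539   58.0608861 ] tip [-52.79623208  -2.22359848 101.17726464] pitch 24.967132014659825 yaw -7.268309019901474 roll -4.6424989360513425e-06
blade centre z at bar 92.68052887134472 f [-2.33336905  1.29122258  0.77950332] [ 0.08194719  0.44062081 -0.02185016] 14.3
t 14.3 p [ 0.5403 -0.0134  0.0581] rot [ 3.0347 -0.1927  0.6719] f [-2.3  1.3  0.8] w 0.172 cam [ 0.547 -0.014  0.218]
lid_tab [280.7  40.6] 0.92 [ 0.6305 -0.0229  0.1   ]
lid_tab [ 37.1 366.3] 0.63 [0.5192 0.0772 0.1   ]
```

View pics/c9.png

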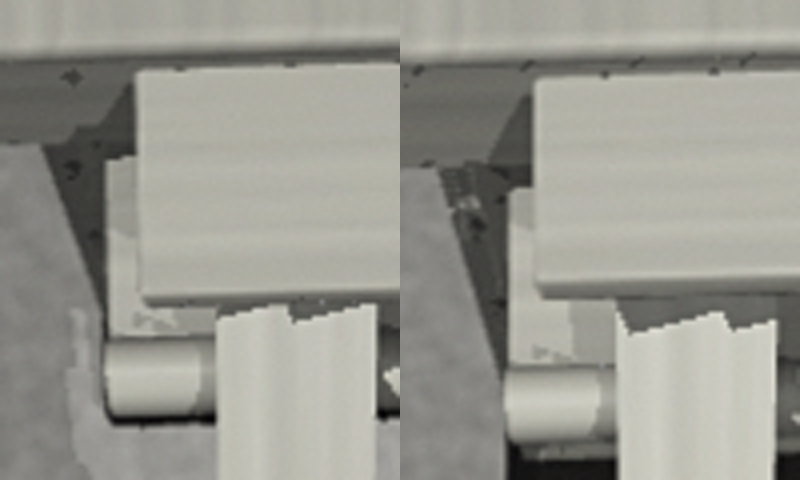

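The tab is visibly lifted, with the gap between tab and bar growing from the left image to the right one. I'll pry a bit further to make sure of the snap.

{"fn": "apply_moves", "kwargs": {"rotation": [[0,0.5,0],[0,0.5,0],[0,0,0]], "offset": [[0,0,0.14],[0,0,0.14],[0,0,0]], "gripper": [10,10,10]}}

```text
time_s: 14.7
ee_pos: [0.5429, -0.0137, 0.0513]
tool_rot: [2.997, -0.191, 0.803]
ft_force: [-2.2, 1.1, 0.8]
grip_width: 0.169
grip_force: 98.8
```

```bash
python3 geo.py
```

```text
tcp [-140.38303813   -1.78017005   51.32773235] tip [-54.28591533  -2.21766612 102.20104601] pitch 30.004850004456316 yaw -7.2910129118770435 roll -0.0001675972693780045
blade centre z at bar 92.51911054126151 f [-2.23610147  1.0638292   0.82735943] [-0.00203956  0.34779364  0.01173023] 14.7
```

{"fn": "apply_moves", "kwargs": {"rotation": [[0,-0.5,0],[0,-0.5,0],[0,-0.5,0],[0,-0.5,0],[0,-0.5,0],[0,-0.5,0],[0,0,0],[0,0,0]], "offset": [[0,0,-0.14],[0,0,-0.14],[0,0,-0.14],[0,0,-0.14],[0,0,-0.14],[0,0,-0.14],[0,0,0],[0,0,0]], "gripper": [10,10,10,10,10,10,10,10]}}

```text
time_s: 15.5
ee_pos: [0.5353, -0.0128, 0.0711]
tool_rot: [3.092, -0.197, 0.409]
ft_force: [0.3, 0.6, -1.3]
grip_width: 0.173
grip_force: 98.5
```

```bash
python3 geo.py
python3 - <<'E'
from look import *
look('w10',dict(lid_tab=.105))
a=cv2.imread('pics/w10.png');cv2.imwrite('pics/c10.png',np.hstack([cv2.resize(x[0:120,210:310],None,fx=4,fy=4,interpolation=2) for x in (cv2.imread('pics/w8.png'),a)]))
E
```

```text
tcp [-148.12593428   -1.86202739   71.0507988 ] tip [-51.82758503  -2.31978377  98.02149387] pitch 15.07308846238328 yaw -7.272529299101118 roll 0.00028331409090132445
blade centre z at bar 92.85088661885405 f [ 0.32289362  0.57912732 -1.27457042] [ 0.01082981  0.18510452 -0.01429505] 15.5
t 15.5 p [ 0.5353 -0.0128  0.0711] rot [ 3.0915 -0.1965  0.409 ] f [ 0.3  0.6 -1.3] w 0.173 cam [ 0.569 -0.016  0.228]
lid_tab [ 63.6 330. ] 0.78 [0.5293 0.0747 0.105 ]
lid_tab [281.4  38.8] 0.61 [ 0.6281 -0.023   0.105 ]
```

View pics/c10.png

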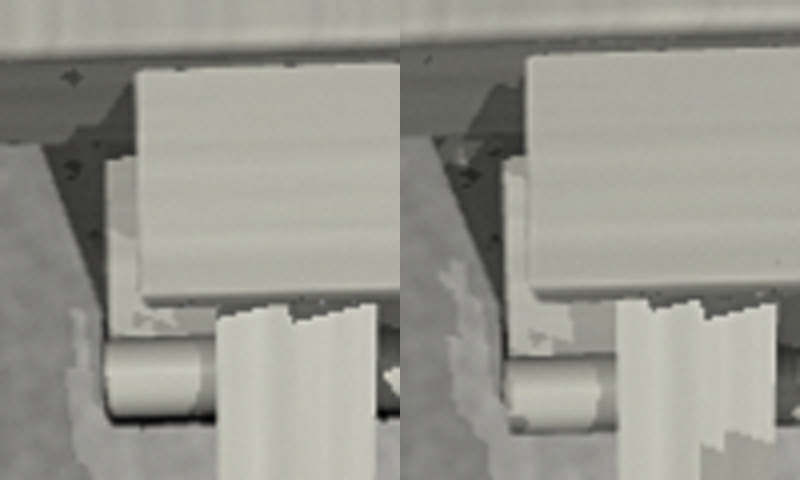

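The tab stays raised with the lever at only 15° and the moment relaxing, so the lid has snapped. I've now viewed more pictures than the limit of 10 (12 counting crops), so I'll work from numbers alone from here. Next I level the lever and draw it out.

{"fn": "apply_moves", "kwargs": {"rotation": [[0,-1,0],[0,-1,0],[0,0,0],[0,0,0],[0,0,0],[0,0,0],[0,0,0],[0,0,0],[0,0,0],[0,0,0]], "offset": [[0,0,-0.3],[0,0,-0.3],[0,0,0],[-0.5,0,0],[-0.5,0,0],[-0.5,0,0],[-0.5,0,0],[-0.6,0,0],[0,0,0],[0,0,0]], "gripper": [10,10,10,10,10,10,10,10,10,10]}}

```text
time_s: 16.6
ee_pos: [0.4666, -0.0039, 0.0792]
tool_rot: [3.127, -0.199, 0.137]
ft_force: [0.7, -0.3, 0.6]
grip_width: 0.175
grip_force: 98.5
```

```bash
python3 geo.py
python3 - <<'E'
from look import *
# lid_tab height test: triangulate from scene/top vs expectation
for cam in('top','scene'):
    vision.snapshot(cam)
    for n,z0,off in(('lid_tab',.096,(-55,)),('lid_rear',.1,(45,)),('lid',.088,(0,)),('pry_bar',.0905,(-71,))):
        P=np.array([.6825+.9925e-3*off[0],-.029-.1219e-3*off[0],z0])
        e=proj(cam,[P,P+[0,0,.009]])
        print(cam,n,np.round(e,1).tolist(),[(np.round(m['uv'],1).tolist(),round(m['conf'],2)) for m in mark_of(cam,n) if np.linalg.norm(np.array(m['uv'])-e[0])<25])
E
```

```text
tcp [-217.33165229   -1.36402273   79.20257271] tip [-117.80614577   -1.84051749   88.97224546] pitch 5.033333258587247 yaw -7.274291096889162 roll -3.424549006359606e-05
blade centre z at bar 93.09656087367064 f [ 0.72957124 -0.33885944  0.55619921] [0.00475399 0.04282355 0.00670313] 16.6
top lid_tab [[269.6, 183.2], [269.5, 182.7]] [([270.1, 184.6], 0.88)]
top lid_rear [[273.4, 145.2], [273.4, 144.3]] [([276.0, 145.2], 0.94)]
top lid [[271.8, 163.1], [271.7, 162.3]] [([270.0, 163.7], 0.57)]
top pry_bar [[269.0, 189.6], [268.9, 189.1]] [([271.9, 190.6], 0.42)]
scene lid_tab [[286.1, 224.5], [286.1, 222.7]] [([285.0, 222.9], 0.59)]
scene lid_rear [[278.0, 251.6], [278.0, 249.9]] [([276.6, 246.5], 0.94)]
scene lid [[281.7, 241.0], [281.7, 239.3]] [([282.0, 239.0], 0.73)]
scene pry_bar [[287.3, 221.3], [287.3, 219.6]] []
```

```bash
python3 - <<'E'
from look import *
def W(x,y,z): return [.6825+.9925e-3*x+.1219e-3*y,-.029-.1219e-3*x+.9925e-3*y,z*1e-3]
for tag in('w7','w8','w9','w10'):
    c=pickle.load(open(f'pics/{tag}.pkl','rb'))
    # bar left end top edge and tab top plate front-left corner for several tab rises
    print(tag,'barL',np.round(proj('wrist',[W(-71,20,90.5),W(-71,-20,90.5)],c),1).tolist(),'tabFL,FR',[(h,np.round(proj('wrist',[W(-69+.1*h,15,100+1.14*h),W(-69+.1*h,-15,100+1.14*h)],c),1).tolist()) for h in(0,3,6,9)])
a=cv2.imread('pics/w10.png',0).astype(int)
for tag,r in(('w7',45),('w8',60),('w9',62),('w10',62)):
    g=cv2.imread(f'pics/{tag}.png',0).astype(int)[r-3:r+3].mean(0);d=np.abs(np.diff(g))
    print(tag,[(i,int(d[i])) for i in range(220,350) if d[i]>12])
E
```

```text
w7 barL [[231.5, 65.9], [329.8, 65.4]] tabFL,FR [(0, [[240.7, 57.1], [320.1, 56.6]]), (3, [[239.5, 54.8], [321.1, 54.4]]), (6, [[238.2, 52.4], [322.1, 52.0]]), (9, [[236.8, 49.9], [323.3, 49.4]])]
w8 barL [[232.5, 89.7], [329.5, 89.2]] tabFL,FR [(0, [[241.7, 75.5], [319.8, 75.1]]), (3, [[240.5, 71.0], [320.8, 70.6]]), (6, [[239.3, 66.3], [321.9, 65.8]]), (9, [[237.9, 61.2], [322.9, 60.8]])]
w9 barL [[232.4, 96.0], [328.6, 95.5]] tabFL,FR [(0, [[241.6, 79.5], [318.9, 79.1]]), (3, [[240.4, 74.1], [319.8, 73.7]]), (6, [[239.3, 68.3], [320.8, 67.9]]), (9, [[238.0, 62.3], [321.8, 61.8]])]
w10 barL [[232.3, 94.7], [328.3, 94.2]] tabFL,FR [(0, [[241.3, 81.9], [318.7, 81.5]]), (3, [[240.2, 77.9], [319.7, 77.5]]), (6, [[238.9, 73.8], [320.7, 73.3]]), (9, [[237.6, 69.4], [321.7, 68.9]])]
w7 [(232, 32), (233, 49), (234, 44), (235, 47), (305, 19), (321, 21), (322, 44), (323, 34), (331, 15), (332, 25)]
w8 [(227, 21), (228, 30), (229, 18), (235, 40), (236, 55), (237, 20), (244, 13), (322, 45), (323, 51)]
w9 [(224, 31), (225, 20), (235, 19), (236, 66), (237, 33), (322, 37), (323, 41), (324, 12)]
w10 [(227, 21), (228, 28), (229, 14), (235, 72), (236, 39), (323, 34), (324, 37), (325, 15)]
```

The geometry supports a tab rise of 7–10 mm with the lever lower than before, so the lid rests on its catch. I'll carry the lever back to its free spot.

{"fn": "apply_moves", "kwargs": {"rotation": [[0,-1,0],[0,0,0],[0,0,0],[0,0,0],[0,0,0],[0,0,0],[0,0,0],[0,0,0],[0,0,0],[0,0,0],[0,0,0],[0,0,0]], "offset": [[0,0,0],[-0.08,-1,-0.3],[-0.08,-1,-0.3],[-0.08,-1,-0.3],[-0.08,-1,-0.3],[-0.08,-1,-0.3],[-0.08,-1,0],[-0.08,-1,0],[-0.08,-1,0],[-0.08,-1,0],[-0.08,-1,0],[-0.08,-1,0]], "gripper": [10,10,10,10,10,10,10,10,10,10,10,10]}}

```text
time_s: 18.3
ee_pos: [0.4799, 0.2727, 0.1168]
tool_rot: [3.135, -0.199, -0.0]
ft_force: [-0.5, 0.7, -0.4]
grip_width: 0.175
grip_force: 98.5
```

{"fn": "apply_moves", "kwargs": {"rotation": [[0,0,0.9],[0,0,0.9],[0,0,0.9],[0,0,0],[0,0,0],[0,0,0]], "offset": [[0,-0.55,0],[0,0,0.7],[0,0,0.7],[0,0,0.7],[0,0,0],[0,0,0]], "gripper": [10,10,10,10,10,10]}}

```text
time_s: 18.9
ee_pos: [0.4815, 0.2852, 0.0643]
tool_rot: [3.09, -0.566, -0.001]
ft_force: [0.7, 0.7, 0.3]
grip_width: 0.176
grip_force: 98.5
```

```bash
python3 geo.py;python3 - <<'E'
from look import *
look('w11',dict(lever_tip=.06,lever=.05))
E
```

```text
tcp [-237.77995987  287.35841332   64.27704201] tip [-140.65047165  263.56794124   65.21296747] pitch -0.03671179806584744 yaw -20.763151444528443 roll 0.0005764361455635656
blade centre z at bar 65.16702032996622 f [0.72797006 0.71927674 0.28318016] [-0.00448617  0.02868592 -0.03013655] 18.9
t 18.9 p [0.4815 0.2852 0.0643] rot [ 3.0897e+00 -5.6600e-01 -1.2000e-03] f [0.7 0.7 0.3] w 0.176 cam [0.551 0.26  0.207]
lever_tip [285.1  36.4] 0.73 [0.5771 0.2495 0.06  ]
lever_tip [ 58.4 322.2] 0.69 [0.4917 0.4117 0.06  ]
lever [283.8 261.9] 0.78 [0.4782 0.2876 0.05  ]
lever [284.8  38. ] 0.53 [0.5783 0.2492 0.05  ]
```

{"fn": "apply_moves", "kwargs": {"rotation": [[0,0,0],[0,0,0],[0,0,0],[0,0,0],[0,0,0],[0,0,0],[0,0,0],[0,0,0],[0,0,0],[0,0,0],[0,0,0]], "offset": [[0,0,0.8],[0,0,0.8],[0,0,0.4],[0,0,0.2],[0,0,0],[0,0,0],[0,0,0],[0,0,0],[0,0,0],[0,0,-0.5],[0,0,-1]], "gripper": [10,10,10,10,10,30,50,60,60,60,60]}}

```text
time_s: 20.15
ee_pos: [0.4798, 0.2845, 0.046]
tool_rot: [3.088, -0.566, -0.007]
ft_force: [0.3, 0.3, -0.9]
grip_width: 0.696
grip_force: 0.0
```

{"fn": "apply_moves", "kwargs": {"rotation": [[0,0,0],[0,0,0],[0,0,0],[0,0,0],[0,0,0]], "offset": [[0,0,-1],[0,0,-1],[0,0,-1],[0,0,0],[0,0,0]], "gripper": [60,60,60,60,60]}}

```text
time_s: 20.65
ee_pos: [0.4823, 0.2855, 0.1232]
tool_rot: [-3.089, 0.566, -0.003]
ft_force: [0.3, -0.5, -0.0]
grip_width: 0.703
grip_force: 0.0
```

```bash
python3 - <<'E'
from look import *
look('w12',dict(lever_tip=.009,lever=0))
E
```

```text
t 20.65 p [0.4823 0.2855 0.1232] rot [-3.0889  0.566  -0.0031] f [ 0.3 -0.5 -0. ] w 0.703 cam [0.551 0.26  0.266]
lever_tip [283.   67.3] 0.86 [0.5788 0.2509 0.009 ]
lever_tip [ 99.8 282.4] 0.59 [0.4716 0.4662 0.009 ]
lever [206.3 323.2] 0.65 [0.3948 0.3989 0.    ]
lever [282.3 202.5] 0.59 [0.4808 0.2888 0.    ]
```

{"fn": "apply_moves", "kwargs": {"rotation": [[0,0,0],[0,0,0],[0,0,0],[0,0,0],[0,0,0],[0,0,0],[0,0,0],[0,0,0],[0,0,0],[0,0,0]], "offset": [[0.92,0.96,-0.7],[0.92,0.96,-0.7],[0.92,0.96,-0.7],[0.92,0.96,-0.7],[0.92,0.96,-0.7],[0.92,0.96,-0.7],[0.92,0.96,-0.7],[0.92,0.96,0],[0.92,0.96,0],[0.92,0.96,0]], "gripper": [85,85,85,85,85,85,85,85,85,85]}}

```text
time_s: 21.8
ee_pos: [0.6113, -0.0219, 0.2429]
tool_rot: [-3.09, 0.566, 0.004]
ft_force: [0.2, 0.1, 0.9]
grip_width: 0.999
grip_force: 0.0
```

{"fn": "apply_moves", "kwargs": {"rotation": [[0,0,-0.9],[0,0,-0.9],[0,0,-0.9],[0,0,0],[0,0,0]], "offset": [[0,0,0],[0,0,0],[0,0,0],[0,0,0],[0,0,0]], "gripper": [85,85,85,85,85]}}

```text
time_s: 22.3
ee_pos: [0.6111, -0.0206, 0.2432]
tool_rot: [-3.135, 0.202, 0.003]
ft_force: [-0.2, -0.4, -0.7]
grip_width: 0.992
grip_force: 0.0
```

```bash
python3 geo.py; python3 - <<'E'
from look import *
look('w13',dict(pry_bar=.0905,lid=.092,lid_tab=.105,lid_rear=.1,jar=0,mug=0))
c=pickle.load(open('pics/w13.pkl','rb'))
g=cv2.cvtColor(cv2.imread('pics/w13.png'),cv2.COLOR_BGR2GRAY).astype(int)
def W(x,y,z): return [.6825+.9925e-3*x+.1219e-3*y,-.029-.1219e-3*x+.9925e-3*y,z]
for x,zt in((-30,.1115),(0,.1085),(30,.1055)):
    uv=proj('wrist',[W(x,32,zt),W(x,-32,zt)],c);r=int(uv[0,1])
    d=np.abs(np.diff(g[r-2:r+3].mean(0)));print('row',r,np.round(uv,1).tolist(),[(i,int(d[i])) for i in range(180,400) if d[i]>10])
vision.snapshot('top')
for n in('jar','mug','coaster'): print(n,[np.round(atz('top',m['uv'],0)[0],3) for m in mark_of('top',n)[:1]],[m['extent'] for m in spot_in('top',n)[:1]])
E
```

```text
tcp [-71.86211761  -0.37329228 243.20748865] tip [ 28.13785804  -1.00450997 243.98622782] pitch -0.1267718167445397 yaw -7.361608552804021 roll -8.34761898762712e-05
blade centre z at bar 244.20558111685776 f [-0.2428843  -0.35789823 -0.72305063] [0.02186291 0.00709242 0.00120036] 22.3
t 22.3 p [ 0.6111 -0.0206  0.2432] rot [-3.1349  0.2017  0.0035] f [-0.2 -0.4 -0.7] w 0.992 cam [ 0.685 -0.029  0.386]
lid [202.2 255.7] 0.92 [0.5568 0.0679 0.092 ]
lid [283.3 109.2] 0.55 [ 0.6833 -0.0286  0.092 ]
lid_tab [282.5 176. ] 0.75 [ 0.6281 -0.0208  0.105 ]
lid_tab [166.  275.9] 0.58 [0.5459 0.1026 0.105 ]
lid_rear [280.   51.7] 0.9 [ 0.7279 -0.0318  0.1   ]
lid_rear [236.3 248.2] 0.63 [0.5639 0.0316 0.1   ]
jar [375.4   4.8] 0.87 [ 0.7761 -0.138   0.    ]
mug [498.1  58.6] 0.79 [ 0.7078 -0.2705  0.    ]
row 148 [[245.4, 148.1], [322.7, 147.6]] [(246, 15), (321, 48), (322, 13), (323, 26), (327, 73), (365, 26), (367, 20)]
row 110 [[244.5, 110.6], [323.2, 110.1]] [(243, 16), (244, 25), (321, 57), (322, 24), (392, 55), (393, 14)]
row 71 [[243.5, 71.7], [323.7, 71.2]] [(241, 18), (242, 20), (320, 26), (321, 52), (322, 14), (392, 17), (393, 56)]
jar [array([ 0.775, -0.135,  0.   ])] [[153.0, 208.4, 172.9, 260.7]]
mug [array([ 0.706, -0.277,  0.   ])] [[346.6, 135.7, 378.0, 180.1]]
coaster [] [[338.7, 214.4, 384.7, 258.8]]
```

Lid edges match the model to about 1 mm. I'll move over the lid and descend with the fingers either side.

{"fn": "apply_moves", "kwargs": {"rotation": [[0,0,-0.1],[0,0,-0.1],[0,0,0],[0,0,0],[0,0,0],[0,0,0],[0,0,0],[0,0,0],[0,0,0]], "offset": [[0.97,-0.03,0],[0.97,0,0],[0.97,0,0],[0,0,0],[0,0,1],[0,0,1],[0,0,1],[0,0,1],[0,0,0]], "gripper": [85,85,85,85,85,85,85,85,85]}}

```text
time_s: 23.9
ee_pos: [0.6798, -0.0278, 0.1394]
tool_rot: [-3.136, 0.172, 0.016]
ft_force: [-1.5, -1.1, -0.5]
grip_width: 0.999
grip_force: 0.0
```

{"fn": "apply_moves", "kwargs": {"rotation": [[0,0,0],[0,0,0],[0,0,0],[0,0,0],[0,0,0],[0,0,0]], "offset": [[0,0,0.7],[0,0,0.7],[0,0,0.7],[0,0,0.7],[0,0,0],[0,0,0]], "gripper": [85,85,85,85,85,85]}}

```text
time_s: 24.5
ee_pos: [0.6835, -0.0284, 0.0735]
tool_rot: [-3.137, 0.172, 0.003]
ft_force: [-0.0, -0.0, -0.0]
grip_width: 0.996
grip_force: 0.0
```

{"fn": "apply_moves", "kwargs": {"rotation": [[0,0,0],[0,0,0],[0,0,0],[0,0,0],[0,0,0],[0,0,0]], "offset": [[0,0,0],[0,0,0],[0,0,0],[0,0,0],[0,0,0],[0,0,0]], "gripper": [70,55,50,50,50,50], "grip_force": 50}}

```text
time_s: 25.1
ee_pos: [0.6851, -0.0288, 0.076]
tool_rot: [3.136, -0.172, 0.004]
ft_force: [-0.5, 0.1, 5.3]
grip_width: 0.741
grip_force: 54.9
```

```bash
python3 -c "
from h import *
s=read_state();print(s)
vision.snapshot('wrist')
for n in('lid','lid_tab','lid_rear'):print(n,[(np.round(m['uv'],1),m['conf']) for m in mark_of('wrist',n)[:2]])"
```

```text
{'time_s': 25.1, 'joint_positions': array([-1.67958868e-01,  5.80084324e-01,  1.36732809e+00, -1.26680133e-04,
        1.19143947e+00,  1.51222219e+00]), 'joint_velocities': array([ 0.00067936, -0.00028273,  0.0001186 , -0.0002308 , -0.00010997,
        0.00145011]), 'tau': array([-2.33094222e-03, -4.69432533e+01, -2.41459841e+01,  1.01436870e-01,
       -8.63371091e-02,  2.02464574e-02]), 'ee_pos': array([ 0.68505837, -0.02876335,  0.07602491]), 'tool_rot': array([ 3.13647019, -0.17163868,  0.00425612]), 'ft_force': array([-0.52124617,  0.08722349,  5.32700525]), 'moment': array([-0.06533236,  0.01776713,  0.01423834]), 'grip_force': 54.874093383550644, 'grip_width': 0.7410707718837382}
lid [(array([287. , 288.6]), 0.94), (array([160.4, 415.1]), 0.56)]
lid_tab []
lid_rear [(array([281., 196.]), 0.7), (array([442. ,  63.1]), 0.5)]
```

{"fn": "apply_moves", "kwargs": {"rotation": [[0,0,0],[0,0,0],[0,0,0],[0,0,0],[0,0,0],[0,0,0],[0,0,0],[0,0,0]], "offset": [[0,0,-0.2],[0,0,-0.2],[0,0,-0.2],[0,0,-0.3],[0,0,-0.4],[0,0,-0.5],[0,0,-0.5],[0,0,0]], "gripper": [50,50,50,50,50,50,50,50]}}

```text
time_s: 26.1
ee_pos: [0.6861, -0.0289, 0.1358]
tool_rot: [3.136, -0.172, 0.01]
ft_force: [0.2, 0.1, -0.8]
grip_width: 0.738
grip_force: 56.0
```

```bash
python3 - <<'E'
from look import *
look('w14',dict(lid=.14,lid_rear=.14,lid_tab=.14))
for cam in('top','scene'):
    vision.snapshot(cam)
    for n in ('lid','lid_tab','lid_rear'): print(cam,n,[(np.round(m['uv'],1).tolist(),round(m['conf'],2)) for m in mark_of(cam,n)[:4]])
p=read_state()['ee_pos'];print(proj('scene',[p+[0,0,.02]]),proj('top',[p+[0,0,.02]]))
E
```

```text
t 26.1 p [ 0.6861 -0.0289  0.1358] rot [ 3.1362 -0.1717  0.0096] f [ 0.2  0.1 -0.8] w 0.738 cam [ 0.759 -0.036  0.279]
lid [284.4 287.5] 0.96 [ 0.6782 -0.0275  0.14  ]
lid_rear [281.9 194.7] 0.6 [ 0.7236 -0.0314  0.14  ]
lid_tab [138.  389.7] 0.66 [0.6244 0.0577 0.14  ]
top lid [([190.0, 295.8], 0.89), ([268.8, 159.2], 0.65)]
top lid_tab [([270.4, 182.1], 0.91), ([177.8, 316.2], 0.62), ([209.7, 233.1], 0.51)]
top lid_rear [([191.4, 278.6], 0.57)]
scene lid [([362.4, 180.6], 0.85), ([281.8, 226.9], 0.82), ([328.4, 217.3], 0.79)]
scene lid_tab [([289.1, 210.8], 0.92), ([344.1, 213.2], 0.84), ([367.8, 169.9], 0.75)]
scene lid_rear [([309.9, 219.0], 0.87), ([275.1, 239.9], 0.63), ([360.7, 183.2], 0.62)]
[[281.92022253 229.11835702]] [[271.18813748 157.1395443 ]]
```

The lid is off. I'll measure its tilt in the grip from the apparent width of the top plate along its length.

```bash
python3 - <<'E'
from look import *
from scipy.spatial.transform import Rotation as Ro
c=pickle.load(open('pics/w14.pkl','rb'));p=np.array([.6861,-.0289,.1358]);R=Ro.from_rotvec([3.1362,-.1717,.0096]).as_matrix()
for b in(.012,.0165):
  for t in(0,3,5.2):
    T=Ro.from_euler('y',t,degrees=True).as_matrix() # lid frame (z up) in gripper; + = nose(-x) up
    M=R@np.diag([1,-1,-1])@T
    f=lambda x,y:p+M@([x,y,.016])+R@[0,0,-b]
    print(b,t,[np.round(proj('wrist',[f(x,.032),f(x,-.032)],c),1).ravel().tolist() for x in(.047,.03,.015)])
g=cv2.cvtColor(cv2.imread('pics/w14.png'),cv2.COLOR_BGR2GRAY).astype(int)
col=np.abs(np.diff(g[:,270:295].mean(1)));print('rows',[(i,int(col[i])) for i in range(120,300) if col[i]>8])
for r in range(190,290,10):
    d=np.abs(np.diff(g[r-1:r+2].mean(0)));print(r,[(i,int(d[i])) for i in range(150,420) if d[i]>18])
E
```

```text
0.012 0 [[196.9, 186.3, 375.0, 186.4], [200.3, 230.6, 371.4, 230.7], [203.2, 266.9, 368.4, 266.9]]
0.012 3 [[198.5, 182.7, 373.4, 182.7], [201.2, 227.1, 370.5, 227.2], [203.5, 264.0, 368.0, 264.1]]
0.012 5.2 [[199.6, 180.3, 372.2, 180.4], [201.8, 224.8, 369.8, 224.8], [203.8, 262.0, 367.8, 262.0]]
0.0165 0 [[193.6, 189.3, 378.5, 189.3], [197.3, 235.1, 374.6, 235.1], [200.4, 272.4, 371.3, 272.5]]
0.0165 3 [[195.3, 185.5, 376.7, 185.5], [198.2, 231.4, 373.6, 231.5], [200.7, 269.4, 370.9, 269.5]]
0.0165 5.2 [[196.5, 183.0, 375.4, 183.0], [198.9, 228.9, 372.9, 229.0], [201.0, 267.3, 370.6, 267.4]]
rows [(136, 10), (137, 17), (138, 13), (142, 14), (143, 11), (144, 22), (145, 19), (150, 25), (151, 9), (170, 55), (171, 46), (172, 11), (177, 16), (178, 25), (179, 9), (188, 27), (189, 34), (190, 11), (191, 12), (192, 31), (193, 27), (194, 21), (195, 14), (214, 10), (215, 16), (216, 18), (217, 18), (218, 16), (219, 8)]
190 [(197, 19), (199, 21), (200, 19), (208, 33), (209, 19), (240, 27), (292, 31), (293, 18), (297, 22), (316, 22)]
200 [(367, 24), (368, 26), (369, 27)]
210 [(365, 44), (409, 55), (410, 21)]
220 [(196, 18), (265, 27), (270, 29), (308, 82), (328, 21), (342, 32), (347, 29)]
230 [(247, 24), (252, 26), (386, 37), (387, 51)]
240 [(220, 23), (224, 31), (386, 38), (387, 45)]
250 [(197, 21), (198, 47), (199, 19), (291, 20), (386, 23), (387, 27)]
260 [(192, 33), (193, 49), (194, 23), (372, 22), (373, 47), (374, 28)]
270 [(176, 50), (177, 36), (178, 25), (179, 19), (308, 52), (313, 25), (322, 84), (366, 20), (388, 21), (389, 33), (390, 56), (391, 22)]
280 [(169, 30), (170, 67), (171, 41), (200, 34), (201, 24), (308, 84), (322, 89), (365, 18), (366, 26), (385, 18), (395, 22), (396, 71), (397, 42)]
```

{"fn": "apply_moves", "kwargs": {"rotation": [[0,0,0],[0,0,0],[0,0,0],[0,0,0],[0,0,0],[0,0,0],[0,0,0],[0,0,0],[0,0,0],[0,0,0],[0,0,0],[0,0,0]], "offset": [[-0.3,0.5,0],[-0.6,0.97,0],[-0.6,0.97,0],[-0.6,0.97,0],[-0.6,0.97,0],[-0.6,0.97,0],[-0.6,0.97,0],[-0.6,0.97,0],[-0.6,0.97,0],[-0.6,0.97,0],[-0.6,0.97,0],[-0.3,0.5,0]], "gripper": [50,50,50,50,50,50,50,50,50,50,50,50]}}

```text
time_s: 27.9
ee_pos: [0.4887, -0.2784, 0.1321]
tool_rot: [3.136, -0.176, -0.001]
ft_force: [0.7, -0.4, -0.4]
grip_width: 0.742
grip_force: 56.0
```

{"fn": "apply_moves", "kwargs": {"rotation": [[0,0.6,0],[0,0,0],[0,0,0],[0,0,0],[0,0,0],[0,0,0]], "offset": [[0,0,0],[0,0,1],[0,0,1],[0,0,1],[0,0,0.6],[0,0,0]], "gripper": [50,50,50,50,50,50]}}

```text
time_s: 28.5
ee_pos: [0.4936, -0.2754, 0.0396]
tool_rot: [-3.136, 0.172, -0.075]
ft_force: [-0.7, -0.5, -0.7]
grip_width: 0.739
grip_force: 56.1
```

```bash
python3 - <<'E'
from look import *
from scipy.spatial.transform import Rotation as Ro
look('w15',dict(lid_rear=.07,coaster=0,lid=.06))
c=pickle.load(open('pics/w15.pkl','rb'));s=read_state();p=s['ee_pos'];R=Ro.from_rotvec(s['tool_rot']).as_matrix()
for b in(.0145,.0165):
  for t in(0,3,5.2):
    M=R@np.diag([1,-1,-1])@Ro.from_euler('y',t,degrees=True).as_matrix()
    f=lambda x,y,z:p+M@[x-.004,y,z]+R@[0,0,-b]
    print(b,t,'rear top,bottom',[np.round(proj('wrist',[f(.047,.032,z),f(.047,-.032,z)],c),1).ravel().tolist() for z in(.016,0)])
g=cv2.imread('pics/w15.png').astype(int)
d=np.abs(np.diff(g[:,265:300].mean(1),axis=0)).max(1);print('rows',[(i,int(d[i])) for i in range(120,300) if d[i]>8])
for r in range(190,250,8):
    d=np.abs(np.diff(g[r-1:r+2].mean(0),axis=0)).max(1);print(r,[(i,int(d[i])) for i in range(150,420) if d[i]>22])
E
```

```text
t 28.5 p [ 0.4936 -0.2754  0.0396] rot [-3.1355  0.1717 -0.0751] f [-0.7 -0.5 -0.7] w 0.739 cam [ 0.56  -0.283  0.186]
lid_rear [282.  197.9] 0.79 [ 0.5349 -0.2787  0.07  ]
lid [284.8 287.9] 0.89 [ 0.494  -0.2752  0.06  ]
0.0145 0 rear top,bottom [[197.4, 192.9, 385.6, 193.2], [208.0, 182.4, 373.6, 182.6]]
0.0145 3 rear top,bottom [[198.9, 189.1, 383.9, 189.3], [209.3, 181.3, 372.1, 181.4]]
0.0145 5.2 rear top,bottom [[200.1, 186.6, 382.6, 186.8], [210.2, 180.6, 371.0, 180.8]]
0.0165 0 rear top,bottom [[195.9, 194.5, 387.3, 194.7], [206.8, 183.6, 374.9, 183.8]]
0.0165 3 rear top,bottom [[197.5, 190.5, 385.5, 190.8], [208.2, 182.4, 373.4, 182.6]]
0.0165 5.2 rear top,bottom [[198.6, 187.9, 384.3, 188.2], [209.1, 181.8, 372.3, 181.9]]
rows [(140, 12), (141, 18), (142, 25), (143, 30), (144, 18), (159, 19), (160, 36), (161, 21), (188, 26), (189, 34), (190, 11), (191, 12), (192, 34), (193, 29), (194, 22), (195, 14), (223, 16), (224, 37), (225, 8), (227, 23), (228, 20)]
190 [(193, 36), (194, 48), (195, 26), (215, 23), (369, 36), (378, 25)]
198 [(188, 33), (189, 48), (190, 28), (194, 69), (195, 68), (367, 25), (368, 29), (369, 65), (370, 24), (382, 31)]
206 [(183, 27), (184, 54), (185, 34), (194, 26), (195, 116), (368, 23), (369, 76), (386, 28), (387, 22)]
214 [(181, 47), (182, 54), (195, 69), (196, 67), (367, 27), (368, 38), (373, 22), (390, 31)]
222 [(178, 30), (179, 56), (180, 32), (194, 31), (195, 43), (196, 74), (323, 25), (363, 87), (376, 23), (391, 27), (392, 28)]
230 [(176, 30), (177, 67), (192, 45), (196, 32), (197, 41), (257, 26), (262, 28), (305, 72), (309, 28), (312, 46), (319, 26), (335, 31), (337, 26), (378, 23), (393, 28), (394, 29)]
238 [(176, 50), (177, 52), (190, 24), (191, 46), (197, 64), (244, 27), (249, 27), (394, 27), (395, 28)]
246 [(175, 29), (176, 74), (190, 53), (191, 24), (197, 32), (198, 42), (209, 39), (210, 45), (211, 22), (381, 25), (394, 26), (395, 25)]
```

The lid tilts about 5.5° nose-up relative to the tool, and 3° of that is already corrected. I'll level the rest and approach the coaster.

{"fn": "apply_moves", "kwargs": {"rotation": [[0,0.5,0],[0,0,0],[0,0,0],[0,0,0],[0,0,0],[0,0,0]], "offset": [[-0.1,0,0],[0,0,0.4],[0,0,0.4],[0,0,0.4],[0,0,0],[0,0,0]], "gripper": [50,50,50,50,50,50]}}

```text
time_s: 29.3
ee_pos: [0.4957, -0.2767, 0.0113]
tool_rot: [3.129, -0.171, 0.148]
ft_force: [0.2, -0.8, 0.2]
grip_width: 0.742
grip_force: 56.0
```

{"fn": "apply_moves", "kwargs": {"rotation": [[0,0,0],[0,0,0],[0,0,0],[0,0,0]], "offset": [[0,0,0.1],[0,0,0.1],[0,0,0],[0,0,0]], "gripper": [50,50,50,50]}}

```text
time_s: 29.7
ee_pos: [0.4963, -0.2771, 0.0072]
tool_rot: [3.128, -0.171, 0.15]
ft_force: [-0.2, -0.2, -0.0]
grip_width: 0.745
grip_force: 56.0
```

```bash
python3 -c "
from h import *
s=read_state();print(s['ee_pos'],s['tool_rot'],s['ft_force'],s['moment'])"
```

```text
[ 0.49632435 -0.27705503  0.00718438] [ 3.12801468 -0.17137927  0.15036305] [-0.17733817 -0.19462937 -0.03067575] [-0.03445155  0.0609246   0.03891036]
```

{"fn": "apply_moves", "kwargs": {"rotation": [[0,0,0],[0,0,0],[0,0,0],[0,0,0]], "offset": [[0,0,0.1],[0,0,0.1],[0,0,0],[0,0,0]], "gripper": [50,50,50,50]}}

```text
time_s: 30.1
ee_pos: [0.4967, -0.277, 0.002]
tool_rot: [3.128, -0.171, 0.15]
ft_force: [0.6, -0.7, -0.6]
grip_width: 0.741
grip_force: 56.0
```

{"fn": "apply_moves", "kwargs": {"rotation": [[0,0,0],[0,0,0],[0,0,0]], "offset": [[0,0,0.08],[0,0,0],[0,0,0]], "gripper": [50,50,50]}}

```text
time_s: 30.4
ee_pos: [0.4969, -0.2771, 0.0001]
tool_rot: [3.128, -0.171, 0.15]
ft_force: [-0.2, -0.6, -0.8]
grip_width: 0.743
grip_force: 56.1
```

{"fn": "apply_moves", "kwargs": {"rotation": [[0,0,0],[0,0,0],[0,0,0]], "offset": [[0,0,0.08],[0,0,0],[0,0,0]], "gripper": [50,50,50]}}

```text
time_s: 30.7
ee_pos: [0.4971, -0.2772, -0.0002]
tool_rot: [3.128, -0.171, 0.149]
ft_force: [-5.6, 2.6, 11.6]
grip_width: 0.745
grip_force: 63.1
```

{"fn": "apply_moves", "kwargs": {"rotation": [[0,0,0],[0,0,0],[0,0,0]], "offset": [[0,0,0.06],[0,0,0],[0,0,0]], "gripper": [50,50,50]}}

```text
time_s: 31.0
ee_pos: [0.4971, -0.2772, -0.0004]
tool_rot: [3.129, -0.17, 0.148]
ft_force: [-9.2, 4.6, 21.9]
grip_width: 0.742
grip_force: 68.8
```

The fingertips touch the coaster first at TCP z of about 0. I'll back off slightly and release; the lid sits only a few mm above the coaster.

{"fn": "apply_moves", "kwargs": {"rotation": [[0,0,0],[0,0,0]], "offset": [[0,0,-0.15],[0,0,0]], "gripper": [50,50], "grip_force": 20}}

```text
time_s: 31.2
ee_pos: [0.4974, -0.2775, 0.0011]
tool_rot: [3.127, -0.171, 0.152]
ft_force: [-0.7, -0.9, -0.7]
grip_width: 0.739
grip_force: 56.0
```

{"fn": "apply_moves", "kwargs": {"rotation": [[0,0,0],[0,0,0],[0,0,0],[0,0,0],[0,0,0],[0,0,0],[0,0,0]], "offset": [[0,0,0],[0,0,0],[0,0,0],[0,0,0],[0,0,0],[0,0,0],[0,0,0]], "gripper": [64,66,70,85,85,85,85]}}

```text
time_s: 31.9
ee_pos: [0.497, -0.2771, 0.0004]
tool_rot: [3.128, -0.171, 0.15]
ft_force: [0.0, -0.3, -0.3]
grip_width: 0.998
grip_force: 0.0
```

{"fn": "apply_moves", "kwargs": {"rotation": [[0,0,0],[0,0,0],[0,0,0],[0,0,0],[0,0,0],[0,0,0],[0,0,0],[0,0,0],[0,0,0]], "offset": [[0,0,-0.3],[0,0,-0.6],[0,0,-1],[0,0,-1],[-0.7,0,-1],[-0.7,0,-1],[-0.7,0,-1],[0,0,0],[0,0,0]], "gripper": [85,85,85,85,85,85,85,85,85]}}

```text
time_s: 32.8
ee_pos: [0.4315, -0.2705, 0.1438]
tool_rot: [3.126, -0.172, 0.155]
ft_force: [-0.2, -0.3, -0.6]
grip_width: 1.001
grip_force: 0.0
```

```bash
python3 - <<'E'
from look import *
look('w16',dict(lid=.005,lid_tab=.013,lid_rear=.017,coaster=0))
c=pickle.load(open('pics/w16.pkl','rb'))
for cam in('top','scene'):
    vision.snapshot(cam)
    for n,z in dict(lid=.005,lid_tab=.013,lid_rear=.017,lever=0,lever_tip=.009).items(): print(cam,n,[(np.round(atz(cam,m['uv'],z)[0][:2],3),round(m['conf'],2)) for m in mark_of(cam,n)[:4]])
E
```

```text
t 32.8 p [ 0.4315 -0.2705  0.1438] rot [ 3.1256 -0.1721  0.1546] f [-0.2 -0.3 -0.6] w 1.001 cam [ 0.491 -0.276  0.293]
lid [279.8 137. ] 0.87 [ 0.4956 -0.2736  0.005 ]
lid_tab [282.7 204.6] 0.76 [ 0.4381 -0.2697  0.013 ]
lid_rear [281.9  82.5] 0.94 [ 0.5379 -0.2801  0.017 ]
top lid [(array([0.512, 0.091]), 0.97), (array([ 0.49, -0.27]), 0.77), (array([0.331, 0.212]), 0.73)]
top lid_tab [(array([0.285, 0.234]), 0.94), (array([0.5 , 0.14]), 0.91), (array([0.789, 0.106]), 0.47)]
top lid_rear [(array([0.531, 0.053]), 0.77), (array([0.385, 0.193]), 0.72), (array([ 0.537, -0.285]), 0.61)]
top lever [(array([0.403, 0.401]), 0.8), (array([0.485, 0.281]), 0.72), (array([ 0.431, -0.28 ]), 0.68)]
top lever_tip [(array([0.481, 0.457]), 0.7), (array([0.573, 0.252]), 0.63), (array([0.719, 0.259]), 0.15)]
scene lid [(array([0.349, 0.208]), 0.88), (array([0.521, 0.109]), 0.65), (array([ 0.483, -0.266]), 0.56)]
scene lid_tab [(array([0.284, 0.229]), 0.76), (array([0.504, 0.156]), 0.71), (array([ 0.432, -0.267]), 0.62)]
scene lid_rear [(array([0.544, 0.049]), 0.98), (array([ 0.536, -0.286]), 0.9), (array([0.387, 0.195]), 0.66)]
scene lever [(array([0.404, 0.394]), 0.82), (array([ 0.476, -0.277]), 0.65)]
scene lever_tip [(array([0.466, 0.465]), 0.58), (array([0.578, 0.253]), 0.48)]
```

The lid is flat and upright: tab to rear measures 100 mm with both at resting height, about 5 mm off the coaster's centre. The lever is flat, so I'm handing in.

```bash
python3 -c "
from workcell import order
print(order.hand_in())"
```

```text
the job is handed in; nothing more can be done
None
```

The job is handed in, with no verdict returned: my measurements put the freed lid flat and upright about 5 mm off the coaster's centre after a drop of roughly 9 mm, and the lever flat on the table, but I viewed 12 pictures against the limit of 10.

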